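# Free a curing flask from a left-hand screw press

### The arm

A 6-joint arm with a two-finger parallel gripper is mounted at the origin on the work surface. World frame = base frame: x ahead of the robot, y to its left, z up, the work surface at z = 0. Lengths are in m, angles in rad, forces in N, time in s.
With the tool pointing down it reaches from about 0.3 to 0.875 m from the base axis. Payload 6.4 kg.
Tool frame: the origin (TCP) lies at the very end of the fingers, on their centre line; the grasp point (between the pads) lies robot.tcp_to_grasp behind it (robot.tcp_to_grasp is the distance from the TCP to the grasp point, in m); z points along the fingers, y is the line along which they close (so a half turn about z gives the same grasp; the last joint's range is limited). The gripper opens to 88 mm and grips with 3 to 60 N. Pads are 18 mm wide; open, the fingers measure 123 mm over their backs; the gripper's body (75 mm by 187 mm) begins 45 mm behind the grasp point.
Start: joints at [0.986, 0.181, 1.607, -0, 1.354, -0.206], TCP at [0.213, 0.534, 0.239] pointing down, gripper open.
Joint ranges: [-2.99, 2.99], [-0.89, 2.07], [0.3, 2.58], [-1.14, 4.28], [0, 2.63], [-3.12, 3.12]. Speed limits (rad/s): [2.57, 2.57, 3.01, 3.14, 3.14, 3.14].

### API

Orientations are given as a unit quaternion [w, x, y, z].
In Python, from bench import robot, cams gives the robot as it stands. The module is installed in compiled form; this text tells all that it offers. Calls block until the motion is done:
- robot.move_to(position, orientation): joint-space move of the TCP to a pose.
- robot.line_to(position, rotation=None, feed=0.15): straight line of the TCP; rotation=None keeps the orientation; feed is the mean speed in m/s.
- robot.movej(angles): joint-space move.
- robot.let_go() and robot.grab(strength=None): open the fingers fully, or close them until they stop; strength is the grip in N (None keeps the last).
- robot.dwell(seconds).
- robot.solve_ik(position, orientation): joint angles nearest the present ones, or None.
- cams.capture(name): name is "scene" or "top"; returns (picture, depth): 480x640x3 uint8, blue, green, red; 480x640 float32, m along the optical axis (not along the pixel's ray), 0 where there is no reading.
- cams.camera_info(name): a dict with "fx", "fy", "cx", "cy" (pixels), "origin" and "orientation" of the camera in the world. Camera axes: x right, y down, z forward; pixel columns grow to the right and rows downward; lengths in m; the calibration is good to about 2 mm. A picture is of the moment at which its call begins. camera_info takes no time and is no camera call.
A pose or a line that the arm cannot do raises robot.Unreachable and nothing moves.
- robot.hand_in(): hands the job in; it is judged then, once.
Readings, each from a call of its own:
- robot.current_time(): time.
- robot.current_qpos(): joint angles.
- robot.current_joint_velocities(): joint speeds.
- robot.current_tau(): joint torques, N m.
- robot.current_position(): TCP position.
- robot.current_tool_rot(): TCP orientation.
- robot.current_force(): force on the tool from outside, world axes, zero at the start.
- robot.current_ft_torque(): the same for the moment, N m.
- robot.current_width(): finger opening in m.
- robot.current_grip_force(): force on a finger pad.
Only numpy, scipy, OpenCV 4.12 (cv2) and the standard library are available. Lean on these libraries where they do the work, as an engineer would, in place of code of your own. Each camera call takes 0.05 s, during which the arm holds its last target. There are 200 camera calls.

### The job

Free the metal curing flask from the press: the red knob has a left-hand thread, so loosen it by turning it clockwise (seen from above), feeling that it gives, until the foot stands clear of the collar on the flask. Then draw the flask out by its ear onto the front of the press bed and let go of it, take it again across its middle, and lower it gently, upright and flat, between the blue corner stops of the white cradle. Leave the other things on the bench where they are.

Things in the scene. Friction and masses are not known exactly. Their poses are not given: they have to be found in the camera images.
- press: Fixed flask press. Origin on the bench; z up; its open front is -x, so the flask comes out towards the press's -x. Grey bed plate 150 mm wide (y), 12 mm thick, from x = -152 to +110 mm. At x = 60 mm two steel columns (20 mm diameter, at y = +-64 mm) carry a blue bridge, 36 mm in x, 156 mm in y, underside 82 mm and top 100 mm above the bench. Its yaw differs each time, and the press and the cradle may change sides.
- knob_grip (a point): Point on the axis of the red round knob, half-way up it; axes as the press. Knob: vertical axis, 38 mm diameter, 28 mm tall (its top 140 mm and underside 112 mm above the bench), over the middle of the bridge. It does not rise when turned.
- press_knob (a joint): Angle of the knob in rad: 0 = tight (hard stop), grows turning clockwise seen from above, up to a stop at 5.5. Starts between 0 and 0.4. It turns against a steady friction of about 0.15 N m and stays where it is left. Each rad clockwise lifts the foot 2.4 mm; the foot is clear of the collar from about 2.3 rad.
- foot_face (a point): Centre of the lower face of the steel foot (20 mm diameter) on the screw under the bridge. With the knob at 0 it is 52.5 mm above the bench, inside the flask's collar, so that the flask cannot be pulled out.
- flask_mid (a point): Centre of the flask, 22 mm above its underside; z up, x along its length, the ear on the -x end. The body is 104 mm (x) by 56 mm (y) by 40 mm high, lower half aluminium, upper half brass, about 0.55 kg (0.45 to 0.7). On its top a square collar, 36 mm outside, 26 mm inside, 6 mm high, holds the foot. It starts on the bed under the foot, its ear to the press's front.
- flask_ear (a point): Point to grip on the ear of the flask, at the ear's mid-height, 71 mm from the flask's centre. The ear is a brass lug 36 mm long (x), 20 mm wide (y), 18 mm high, its underside 14 mm above the flask's underside. It is for dragging the flask along the bed, not for lifting it.
- bed_front (a point): Point on the top of the bed, in front of the bridge, 120 mm from the screw's axis towards the press's front; axes as the press. Drawn out, the flask stands with its centre about here.
- cradle_seat (a point): Centre of the cradle's floor, where the flask's underside comes to rest; x along the cradle's length, z up. The cradle is fixed: a white plate 130 mm (x) by 82 mm (y), its floor 30 mm above the bench, with four blue L-shaped corner stops 16 mm high that leave 112 by 64 mm between them for the flask. The middle of the long sides (80 mm) is open for fingers and the middle of the short ends (44 mm) for the ear, which may point either way.
- cast_pink: plaster dental cast with pink gums, 55 x 58 mm, 37 mm high; loose, to be left alone; origin under its centre
- cast_teal: white dental cast with teal gums, 55 x 58 mm, 37 mm high; loose, to be left alone; origin under its centre
- mixing_bowl: blue mixing bowl, 104 mm across, 52 mm high; loose, to be left alone; origin under its centre
- jar_wax: small amber jar with black lid, 44 mm across, 45 mm high; loose, to be left alone; origin under its centre
- liquid_bottle: white bottle, 42 mm across, 100 mm high; loose, to be left alone; origin under its centre
- spatula: spatula with a wooden handle, 170 mm long, lying flat; loose, to be left alone; origin under its centre
- pin_box: clear open box, 90 x 65 mm, 22 mm high; loose, to be left alone; origin under its centre
Mind the look-alikes: they are no part of the job. Leave any pink or purple look-alike of the part that bears flask_mid alone.

How it is judged:
By the outcome, as a careful person would: the job done as asked, in the order asked, and still so for the second after the job is handed in, with the robot touching nothing.
It also fails if it takes over 72 s, if anything falls off the work surface, if the arm or the gripper's body presses on something with over 40 N, if the wrist force passes 120 N, or if a joint passes its speed limit or range.

## Working session

There is one attempt and no reset: what is moved stays moved. The work goes in short steps, each a Python script; the robot and the scene stay as the last script left them, time stands still between calls to the robot, and variables do not carry over. Pictures are saved under pics/ and viewed, at most 10 in all, crops included, and the job is handed in when it is done.

```bash
mkdir -p pics; python3 - <<'E'
from bench import robot,cams
import cv2,numpy as np
for n in("scene","top"):
    im,d=cams.capture(n); cv2.imwrite(f"pics/{n}0.png",im); np.save(f"{n}0.npy",d); print(cams.camera_info(n))
print(robot.tcp_to_grasp,robot.current_tool_rot(),robot.current_time())
E
```

```text
{'fx': 553.0932127175694, 'fy': 553.0932127175694, 'cx': 318.49042321536234, 'cy': 235.91731758418513, 'origin': array([1.4774461 , 0.15719826, 0.79314412]), 'orientation': array([-0.28965118,  0.56250455,  0.69666275, -0.3381595 ])}
{'fx': 609.4097201607527, 'fy': 609.4097201607527, 'cx': 322.52706475952283, 'cy': 244.08773446093423, 'origin': array([ 0.44342496, -0.02645252,  1.73608717]), 'orientation': array([ 0.03883785, -0.70476525,  0.70790339, -0.02589138])}
0.0187 [-2.86926391e-04  1.88273336e-01  9.82116368e-01 -7.12517276e-04] 0.1
```

View pics/scene0.png

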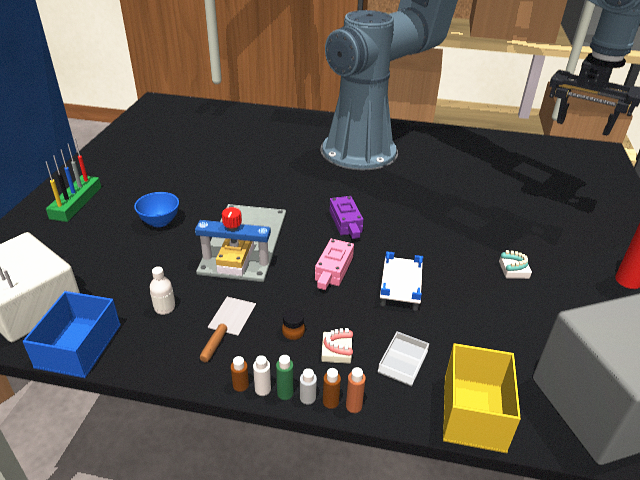

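View pics/top0.png

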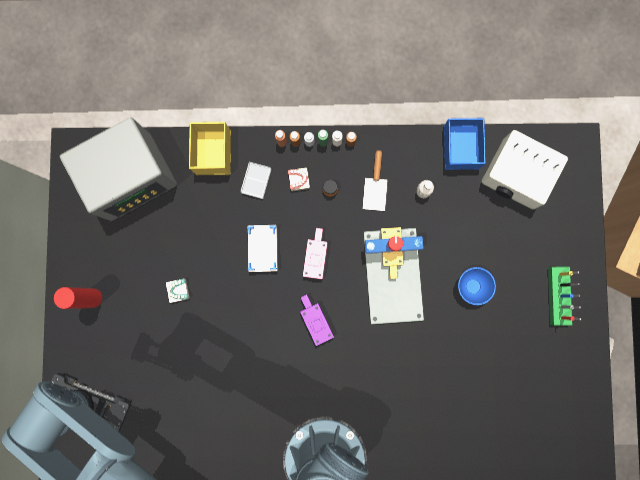

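The scene shows the brass and aluminium flask under the blue bridge of the press: top view about (393,250), red knob (396,243). The cradle is at (262,248) in the top view. There are three flask-like things: brass (393,250), pink (315,255) and purple (317,320). Only the brass one is metal and under the foot, so it's the one meant. I'll measure it and check it in a crop.

```bash
cat > h.py <<'E'
import cv2,numpy as np
from scipy.spatial.transform import Rotation as R
from bench import robot,cams
def rot(q): return R.from_quat([q[1],q[2],q[3],q[0]])
def ray(n,uv,z):
    c=cams.camera_info(n); uv=np.atleast_2d(uv).astype(float)
    d=np.c_[(uv[:,0]-c['cx'])/c['fx'],(uv[:,1]-c['cy'])/c['fy'],np.ones(len(uv))]
    d=rot(c['orientation']).apply(d); o=c['origin']
    return o+d*((z-o[2])/d[:,2])[:,None]
def blobs(im,lo,hi,roi,amin=8):
    x0,y0,x1,y1=roi; m=cv2.inRange(cv2.cvtColor(im,cv2.COLOR_BGR2HSV),lo,hi)
    k=np.zeros_like(m); k[y0:y1,x0:x1]=m[y0:y1,x0:x1]
    n,l,s,c=cv2.connectedComponentsWithStats(k)
    return k,[(c[i],s[i,4],np.argwhere(l==i)[:,::-1]) for i in range(1,n) if s[i,4]>=amin]
def rect(n,pts,z):
    p=ray(n,pts,z)[:,:2]; (c,s,a)=cv2.minAreaRect((p*1000).astype(np.float32)); return np.round(np.array(c)/1000,4),np.round(s,1),round(a,2)
E
python3 - <<'E'
from h import *
im=cv2.imread("pics/top0.png"); sc=cv2.imread("pics/scene0.png")
dt=np.load("top0.npy")
ro=(355,218,435,332)
k,b=blobs(im,(100,120,80),(125,255,255),ro); print("bridge");[print(c,a,rect("top",p,.1)) for c,a,p in b]
for n,i,r in(("top",im,ro),("scene",sc,(215,200,250,232))):
    for lo,hi in(((0,150,80),(8,255,255)),((172,150,80),(180,255,255))):
        k,b=blobs(i,lo,hi,r)
        for c,a,p in b: print("knob",n,c,a,rect(n,p,.14), ray(n,c,.135))
k,b=blobs(im,(0,0,90),(180,60,255),ro,200); print("bed");[print(c,a,rect("top",p,.012)) for c,a,p in b]
k,b=blobs(im,(15,90,80),(35,255,255),ro); print("brass");[print(c,a,rect("top",p,.042),rect("top",p,.025)) for c,a,p in b]
rc=(240,218,284,280)
k,b=blobs(im,(100,100,60),(125,255,255),rc); print("stops");[print(c,a,ray("top",c,.046)) for c,a,p in b]
k,b=blobs(im,(0,0,150),(180,50,255),rc,200); print("plate");[print(c,a,rect("top",p,.03)) for c,a,p in b]
for u,v in((395,300),(262,248),(393,270),(396,243)): print((u,v),dt[v,u],cams.camera_info("top")['origin'][2]-dt[v,u])
a=cv2.resize(im[215:335,290:440],None,fx=4,fy=4,interpolation=2)[:480,:600]
cv2.imwrite("pics/crop1.png",np.hstack([a,cv2.resize(sc[195:285,190:290],None,fx=2,fy=480/90)])[:, :800])
E
```

```text
bridge
[411.80952381 243.14285714] 231 (array([ 0.5957, -0.2364]), array([35.5, 59.3]), 3.09)
[378.09482759 245.56896552] 232 (array([ 0.5891, -0.1443]), array([34.3, 65.5]), 4.48)
knob top [392.92592593 247.22222222] 27 (array([ 0.5828, -0.1827]), array([32.7, 15. ]), 60.82) [[ 0.58127081 -0.18264984  0.135     ]]
knob scene [231.25382263 217.19266055] 327 (array([ 0.6064, -0.1856]), array([72.4, 38.1]), 19.41) [[ 0.6011606  -0.18823726  0.135     ]]
bed
[394.24180328 289.59162763] 3416 (array([ 0.4879, -0.1958]), array([214.6, 150.1]), 3.81)
brass
[388.74285714 229.02857143] 35 (array([ 0.6418, -0.1804]), array([22.3, 60.1]), 27.52) (array([ 0.6438, -0.182 ]), array([22.5, 60.7]), 27.52)
[398.625 236.   ] 8 (array([ 0.6203, -0.2085]), array([11.4,  4.4]), 71.06) (array([ 0.6221, -0.2103]), array([11.5,  4.5]), 71.06)
[391.81012658 255.19620253] 158 (array([ 0.5649, -0.1897]), array([27.2, 55.9]), 5.44) (array([ 0.5661, -0.1913]), array([27.4, 56.4]), 5.44)
[390.4516129  264.77419355] 31 (array([ 0.5413, -0.1821]), array([40.2, 10.9]), 77.57) (array([ 0.5423, -0.1837]), array([40.6, 11. ]), 77.57)
[392.         276.69230769] 13 (array([ 0.5105, -0.1908]), array([16.6, 13.9]), 89.22) (array([ 0.5078, -0.1892]), array([20.1, 11.7]), 55.85)
stops
[249.11111111 228.38888889] 18 [[0.6439162  0.20956443 0.046     ]]
[273.25   228.8125] 16 [[0.64233316 0.14189875 0.046     ]]
[249.83333333 266.61111111] 18 [[0.53685704 0.20675346 0.046     ]]
[274.7 265.1] 10 [[0.5407433  0.13747321 0.046     ]]
plate
[262.00482703 248.25181014] 1243 (array([0.5903, 0.1751]), array([130.5,  79.2]), 0.19)
(395, 300) 1.7137766 0.022310577180713276
(262, 248) 1.7139351 0.022152028825610737
(393, 270) 1.691839 0.044248185899585346
(396, 243) 1.5976104 0.13847681119713173
```

View pics/crop1.png

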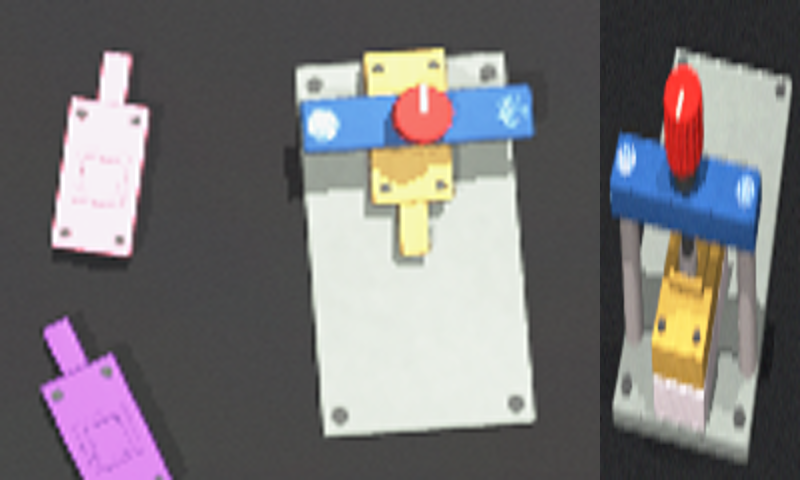

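The crop confirms it: the brass flask is under the bridge with its ear towards the press front (ear about top (393,270)). The pink and purple ones have the wrong colour and lie loose. Next I refine the bed, knob and cradle poses.

```bash
python3 - <<'E'
from h import *
im=cv2.imread("pics/top0.png"); sc=cv2.imread("pics/scene0.png")
# bed corners by hand from crop -> z .012
P=ray("top",np.array([[296,68],[503,53],[535,420],[323,436]])/4+[290,215],.012)[:,:2]
print(P.round(4)); print("len",np.linalg.norm(P-np.roll(P,-1,0),axis=1).round(4))
ax=(P[0]+P[1]-P[2]-P[3])/2; yaw=np.arctan2(ax[1],ax[0]); ax/=np.linalg.norm(ax)
print("yaw",np.degrees(yaw),"axes from widths",[np.degrees(np.arctan2(*(-v)[::1]))for v in (P[0]-P[1],P[3]-P[2])])
c=P.mean(0); o=c+ax*.021; print("press origin",o,"screw axis",o+ax*.06)
# knob in both: saturated red incl wrap
for n,i,(x0,y0,x1,y1) in(("top",im,(380,228,412,258)),("scene",sc,(215,200,250,235))):
    h=cv2.cvtColor(i,cv2.COLOR_BGR2HSV); m=((h[...,0]<12)|(h[...,0]>168))&(h[...,1]>120)&(h[...,2]>70)
    k=np.zeros_like(m);k[y0:y1,x0:x1]=m[y0:y1,x0:x1]
    pts=np.argwhere(k)[:,::-1]; print(n,len(pts),pts.min(0),pts.max(0),cv2.minEnclosingCircle(pts.astype(np.float32)))
    q=pts.mean(0); print(ray(n,q,.126),ray(n,q,.14))
# cradle plate in both views
for n,i,(x0,y0,x1,y1) in(("top",im,(240,218,284,280)),("scene",sc,(372,245,432,312))):
    h=cv2.cvtColor(i,cv2.COLOR_BGR2HSV); k=np.zeros((480,640),np.uint8)
    k[y0:y1,x0:x1]=(h[...,2]>110)[y0:y1,x0:x1]
    pts=np.argwhere(k)[:,::-1]; print(n,rect(n,pts,.03))
    _,b=blobs(i,(100,100,60),(125,255,255),(x0,y0,x1,y1)); print([(c.round(1),a,ray(n,c,.042)[0,:2].round(4)) for c,a,_ in b])
cv2.imwrite("pics/crop2.png",np.hstack([cv2.resize(im[215:285,235:289],None,fx=7.4,fy=7.4,interpolation=2)[:518,:399],cv2.resize(sc[243:313,373:433],None,fx=6.6,fy=7.4,interpolation=2)[:518]]))
E
```

```text
[[ 0.6357 -0.1132]
 [ 0.6456 -0.2601]
 [ 0.3868 -0.2779]
 [ 0.3761 -0.1295]]
len [0.1473 0.2594 0.1488 0.2601]
yaw 3.771026243979688 axes from widths [np.float64(176.15168864691958), np.float64(175.87917876507385)]
press origin [ 0.53202829 -0.19380952] screw axis [ 0.59189838 -0.18986336]
top 160 [388 236] [402 250] ((395.0, 243.0), 7.615873336791992)
[[ 0.59164315 -0.18927723  0.126     ]] [[ 0.59035436 -0.18786144  0.14      ]]
scene 343 [221 207] [241 228] ((231.1774139404297, 217.1774139404297), 11.062907218933105)
[[ 0.58978259 -0.19292178  0.126     ]] [[ 0.60841019 -0.18557452  0.14      ]]
top (array([0.5906, 0.1763]), array([132.3,  84.5]), 1.62)
[(array([249.1, 228.4]), np.int32(18), array([0.6444, 0.2101])), (array([273.2, 228.8]), np.int32(16), array([0.6428, 0.1423])), (array([249.8, 266.6]), np.int32(18), array([0.5371, 0.2073])), (array([274.7, 265.1]), np.int32(10), array([0.541 , 0.1379]))]
scene (array([0.581 , 0.1717]), array([153.7,  82.4]), 1.26)
[(array([389.1, 255.3]), np.int32(77), array([0.5345, 0.1389])), (array([418.4, 258.9]), np.int32(78), array([0.5327, 0.2016])), (array([384.7, 290.1]), np.int32(74), array([0.6471, 0.1412])), (array([416.7, 294.6]), np.int32(77), array([0.6462, 0.2048]))]
```

View pics/crop2.png

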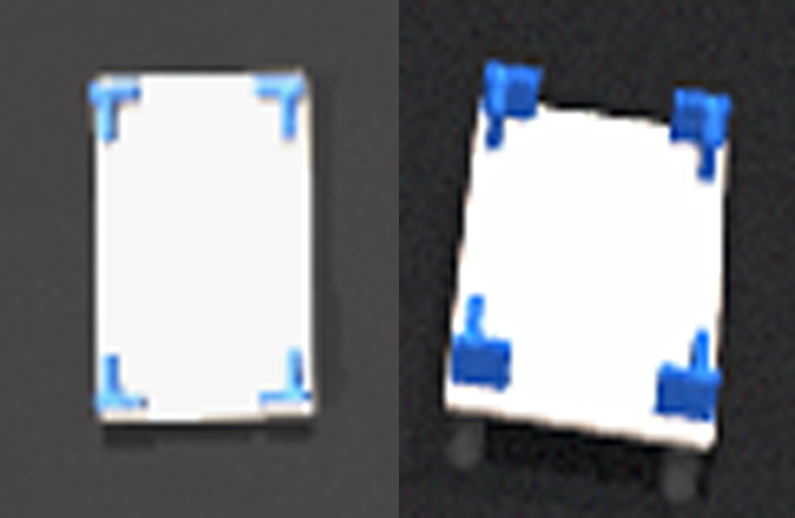

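The crop shows the plate with its four stops at crop (115,105), (282,105), (120,385) and (285,380), and nothing in it. The knob estimates agree within 2 mm: bed gives (.5919,-.1899), top view gives (.5915,-.1893). Next I check the IK and the wrist range.

```bash
cat >> h.py <<'E'
YAW=np.radians(3.77); AX=np.array([np.cos(YAW),np.sin(YAW)]); SC=np.array([.5916,-.1896])
def down(psi):
    x,y,z,w=(R.from_euler('z',psi)*R.from_euler('x',np.pi)).as_quat(); return np.array([w,x,y,z])
def P(d,z): return np.r_[SC+AX*d,z]   # point on press axis, d from screw along press +x
E
python3 - <<'E'
from h import *
for psi in np.arange(-3,3.2,.5):
    q=robot.solve_ik(P(0,.2),down(psi)); print(psi.round(2),None if q is None else np.round(q,3))
for p in (P(0,.11),P(-71,.02) if 0 else P(-.071,.02),P(-.191,.02),P(-.12,.017),P(-.12,.15),[.5905,.1745,.15],[.5905,.1745,.035]):
    for psi in(YAW,YAW+np.pi): q=robot.solve_ik(p,down(psi)); print(np.round(p,3),None if q is None else np.round(q,2))
E
```

```text
-3.0 [-0.501  0.316  1.522  0.     1.303 -2.213]
-2.5 [-0.501  0.316  1.522  0.     1.303 -2.713]
-2.0 [-0.501  0.316  1.522 -0.     1.303  3.07 ]
-1.5 [-0.501  0.316  1.522 -0.     1.303  2.57 ]
-1.0 [-0.501  0.316  1.522 -0.     1.303  2.07 ]
-0.5 [-0.501  0.316  1.522 -0.     1.303  1.57 ]
0.0 [-0.501  0.316  1.522 -0.     1.303  1.07 ]
0.5 [-0.501  0.316  1.522 -0.     1.303  0.57 ]
1.0 [-0.501  0.316  1.522 -0.     1.303  0.07 ]
1.5 [-0.501  0.316  1.522  0.     1.303 -0.43 ]
2.0 [-0.501  0.316  1.522  0.     1.303 -0.93 ]
2.5 [-0.501  0.316  1.522  0.     1.303 -1.43 ]
3.0 [-0.501  0.316  1.522  0.     1.303 -1.93 ]
[ 0.592 -0.19   0.11 ] [-0.5   0.42  1.58 -0.    1.14  1.  ]
[ 0.592 -0.19   0.11 ] [-0.5   0.42  1.58  0.    1.14 -2.14]
[ 0.521 -0.194  0.02 ] [-0.57  0.44  1.78 -0.    0.92  0.93]
[ 0.521 -0.194  0.02 ] [-0.57  0.44  1.78  0.    0.92 -2.21]
[ 0.401 -0.202  0.02 ] [-0.73  0.25  2.05 -0.    0.84  0.77]
[ 0.401 -0.202  0.02 ] [-0.73  0.25  2.05  0.    0.84 -2.37]
[ 0.472 -0.197  0.017] [-0.63  0.36  1.9  -0.    0.88  0.88]
[ 0.472 -0.197  0.017] [-0.63  0.36  1.9   0.    0.88 -2.27]
[ 0.472 -0.197  0.15 ] [-0.63  0.14  1.85 -0.    1.16  0.88]
[ 0.472 -0.197  0.15 ] [-0.63  0.14  1.85  0.    1.16 -2.27]
[0.59  0.174 0.15 ] [ 0.09  0.36  1.58 -0.    1.21  1.6 ]
[0.59  0.174 0.15 ] [ 0.09  0.36  1.58  0.    1.21 -1.54]
[0.59  0.174 0.035] [ 0.09  0.52  1.62 -0.    1.    1.6 ]
[0.59  0.174 0.035] [ 0.09  0.52  1.62  0.    1.   -1.54]
```

```bash
python3 - <<'E'
from h import *
def st(s): print(s,"t%.2f"%robot.current_time(),"F",robot.current_force().round(1),"M",robot.current_ft_torque().round(2),"w%.4f"%robot.current_width(),"g%.1f"%robot.current_grip_force(),"q6 %.3f"%robot.current_qpos()[5],"p",robot.current_position().round(4))
robot.let_go()
robot.move_to(P(0,.2),down(YAW+np.pi)); st("above")
robot.line_to(P(0,.109),feed=.12); st("at")
robot.grab(30); st("grab")
q=np.array(robot.current_qpos()); q[5]+=.3
robot.movej(q); st("turned .3")
E
```

```text
above t3.19 F [ 0.3 -0.7 -0.1] M [ 0.07 -0.03  0.07] w0.0881 g0.0 q6 -2.137 p [ 0.5918 -0.1887  0.2   ]
at t4.10 F [ 0.5 -0.1 -0.3] M [ 0.06 -0.02 -0.01] w0.0881 g0.0 q6 -2.137 p [ 0.5922 -0.1899  0.1098]
grab t4.92 F [ 0.3 -6.  -2.3] M [-0.67 -0.1  -0.01] w0.0374 g30.0 q6 -2.138 p [ 0.5917 -0.1913  0.1091]
turned .3 t5.32 F [-1.  -3.2 -1.3] M [-0.37  0.04 -0.17] w0.0372 g30.0 q6 -1.841 p [ 0.5917 -0.1919  0.1091]
```

The knob is gripped at 37.4 mm and resists with 0.17 N m, so it is giving as described. The fingers self-centred about 2 mm towards -y, so I re-centre and turn on, watching the force.

```bash
sed -i 's/-.1896\])/-.1916])/' h.py; cat >> h.py <<'E'
def st(s): print(s,"t%.2f"%robot.current_time(),"F",robot.current_force().round(1),"M",robot.current_ft_torque().round(2),"w%.4f"%robot.current_width(),"g%.1f"%robot.current_grip_force(),"q6 %.3f"%robot.current_qpos()[5],"p",robot.current_position().round(4))
E
python3 - <<'E'
from h import *
psi0=YAW+np.pi
for a in(.3,.8,1.3,1.8,2.3,2.8,3.14):
    q=np.array(robot.solve_ik(P(0,.109),down(psi0-a))); q[5]=-2.137+a+ (q[0]+.50)*0 if abs(q[5]-(-2.137+a))>.1 else q[5]
    robot.movej(q); st(a)
    if np.linalg.norm(robot.current_force())>30 or robot.current_width()<.036: print("stop"); break
E
```

```text
0.3 t5.57 F [-0.2 -3.4 -0.8] M [-0.44 -0.01 -0.04] w0.0368 g30.0 q6 -1.842 p [ 0.5917 -0.1918  0.1091]
0.8 t6.12 F [-2.1 -6.2 -0.4] M [-0.92  0.32 -0.09] w0.0370 g30.0 q6 -1.341 p [ 0.5913 -0.1927  0.1091]
1.3 t6.67 F [-5.2 -7.7  1.1] M [-1.23  0.73 -0.08] w0.0373 g30.0 q6 -0.841 p [ 0.5905 -0.1932  0.109 ]
1.8 t7.22 F [-9.3 -8.8  3.8] M [-1.34  1.38 -0.18] w0.0372 g30.0 q6 -0.341 p [ 0.5896 -0.1932  0.109 ]
2.3 t7.77 F [-13.2  -7.2   7.1] M [-1.22  1.99 -0.1 ] w0.0370 g30.0 q6 0.159 p [ 0.5887 -0.1929  0.109 ]
2.8 t8.32 F [-15.5  -4.1   9.1] M [-0.8   2.49 -0.14] w0.0368 g30.0 q6 0.659 p [ 0.5882 -0.1921  0.109 ]
3.14 t8.73 F [-15.8  -2.2  10.2] M [-0.51  2.58 -0.1 ] w0.0372 g30.0 q6 0.999 p [ 0.5881 -0.1916  0.109 ]
```

```bash
sed -i 's/SC=np.array.*/SC=np.array([.590,-.1918])/' h.py; python3 - <<'E'
from h import *
robot.let_go(); st("open")
p=robot.current_position(); robot.line_to([p[0],p[1],.2],feed=.2)
robot.move_to(P(-.071,.12)+[-.0,0,.06],down(YAW)); st("away")
im,_=cams.capture("top"); sc,_=cams.capture("scene")
cv2.imwrite("pics/top1.png",im);cv2.imwrite("pics/scene1.png",sc)
a=cv2.resize(im[215:335,350:440],None,fx=4.4,fy=4.4,interpolation=2); b=cv2.resize(sc[195:285,190:290],None,fx=4,fy=528/90,interpolation=2)
cv2.imwrite("pics/crop3.png",np.hstack([a,b]))
E
```

```text
open t9.60 F [-0.2 -0.4 -0.7] M [-0.01  0.14  0.02] w0.0883 g0.0 q6 1.000 p [ 0.5916 -0.1916  0.109 ]
away t10.61 F [ 0.6 -0.4  1. ] M [-0.02  0.16  0.04] w0.0881 g0.0 q6 0.930 p [ 0.5175 -0.1959  0.1779]
```

View pics/crop3.png

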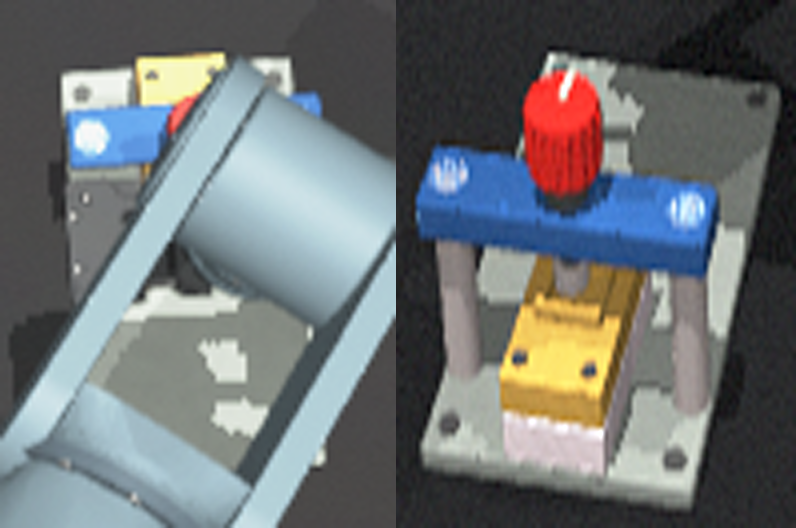

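The picture shows the white mark gone from the near (+x) side to the far side, crop (568,85). That is about half a turn, and the foot shaft stands above the collar. Now the ear.

```bash
python3 - <<'E'
from h import *
robot.line_to(P(-.072,.06),down(YAW),feed=.15)
robot.line_to(P(-.072,.019),feed=.1); st("at")
robot.grab(25); st("grab")
if robot.current_width()>.015:
    for d in(-.082,-.1,-.135,-.165,-.192):
        robot.line_to(P(d,.0195),feed=.06); st(d)
        if np.linalg.norm(robot.current_force())>30: print("stop");break
E
```

```text
at t12.22 F [-0.3 -0.1  0.4] M [0.02 0.1  0.04] w0.0881 g0.0 q6 0.928 p [ 0.5183 -0.1966  0.0191]
grab t13.25 F [-1.2  1.1  1.8] M [0.29 0.22 0.15] w0.0198 g25.0 q6 0.928 p [ 0.518  -0.1962  0.0189]
-0.082 t13.57 F [-1.5 -0.3 -2.2] M [ 0.02  0.39 -0.05] w0.0200 g25.0 q6 0.917 p [ 0.507  -0.1971  0.0191]
-0.1 t14.02 F [-0.8 -0.  -2.8] M [0.02 0.42 0.06] w0.0196 g25.0 q6 0.896 p [ 0.4894 -0.1983  0.0194]
-0.135 t14.75 F [-0.8  0.3 -2.5] M [0.01 0.38 0.07] w0.0197 g25.0 q6 0.851 p [ 0.4548 -0.2007  0.0195]
-0.165 t15.40 F [-1.5  0.4 -2.2] M [0.03 0.48 0.06] w0.0199 g25.0 q6 0.808 p [ 0.4248 -0.2026  0.0195]
-0.192 t16.00 F [-0.8  0.2 -2.1] M [0.06 0.46 0.03] w0.0197 g25.0 q6 0.765 p [ 0.3979 -0.2044  0.0195]
```

```bash
python3 - <<'E'
from h import *
robot.let_go(); robot.line_to(P(-.192,.13),feed=.2)
robot.move_to([.40,.05,.25],down(YAW)); st("away")
im,_=cams.capture("top"); sc,_=cams.capture("scene")
cv2.imwrite("pics/top2.png",im);cv2.imwrite("pics/scene2.png",sc)
k,b=blobs(im,(15,70,80),(38,255,255),(355,218,435,345)); [print(c,a,rect("top",p,.052)) for c,a,p in b]
a=cv2.resize(im[215:335,350:440],None,fx=4.4,fy=4.4,interpolation=2); b=cv2.resize(sc[195:285,190:290],None,fx=4,fy=528/90,interpolation=2)
cv2.imwrite("pics/crop4.png",np.hstack([a,b]))
E
```

```text
away t18.88 F [-0.8 -0.6  0.4] M [-0.01  0.14  0.  ] w0.0885 g0.0 q6 1.332 p [0.3998 0.0495 0.249 ]
[400.52 272.52] 25 (array([ 0.5156, -0.2065]), array([27.5, 13.8]), 89.74)
[396.00156986 297.43799058] 637 (array([ 0.4524, -0.1977]), array([139.7,  56.8]), 4.46)
```

View pics/crop4.png

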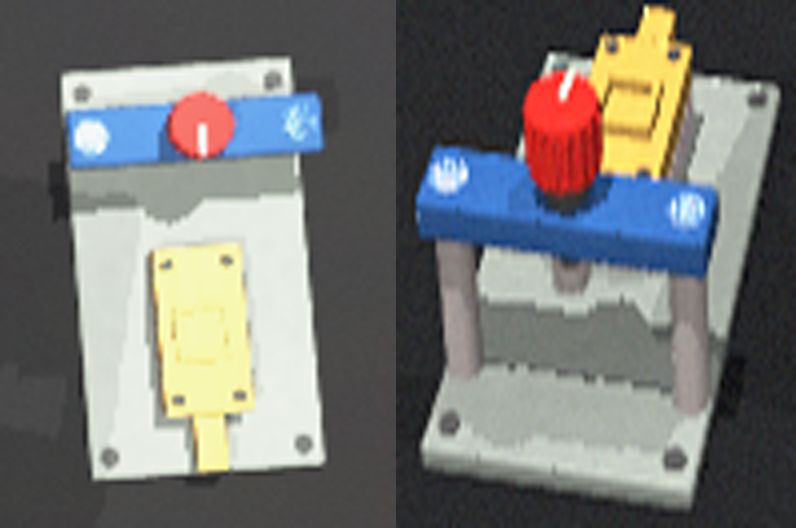

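The flask stands drawn out on the front of the bed: body crop corners (150,250), (238,243), (255,408), (168,418), ear at (210,440). The foot is clear. Next I measure the flask and cradle centres by subpixel edges in the top view, so the calibration bias cancels.

```bash
python3 - <<'E'
from h import *
im=cv2.imread("pics/top2.png").astype(float); im0=cv2.imread("pics/top0.png").astype(float)
def cross(v,lev):   # subpixel first & last crossing of lev
    i=np.where(v>lev)[0]; a,b=i[0],i[-1]
    return a-(v[a]-lev)/(v[a]-v[a-1]), b+(v[b]-lev)/(v[b]-v[b+1])
def edges(g,rows,cols,r0,c0,lev,z):
    L,Rr,T,B=[],[],[],[]
    for r in rows: a,b=cross(g[r,c0[0]:c0[1]],lev); L.append([a+c0[0],r]);Rr.append([b+c0[0],r])
    for c in cols: a,b=cross(g[r0[0]:r0[1],c],lev); T.append([c,a+r0[0]]);B.append([c,b+r0[0]])
    out=[]
    for S in(L,Rr,T,B):
        w=ray("top",S,z)[:,:2].astype(np.float32); vx,vy,x,y=cv2.fitLine(w,cv2.DIST_HUBER,0,.01,.01).ravel(); out.append((np.array([x,y]),np.array([vx,vy])*(np.sign(vx) if abs(vx)>.7 else -np.sign(vy)*-1)))
    for (p,d),n in zip(out,"LRTB"): 
        ang=np.degrees(np.arctan2(d[1],d[0])); print(n,p.round(4),round(ang if n in "LR" else ang-90,2))
    return out
def centre(o,yaw):
    u=np.array([np.cos(yaw),np.sin(yaw)]);n=np.array([-u[1],u[0]])
    l,r,t,b=[p for p,_ in o]
    s=(t@u+b@u)/2; m=(l@n+r@n)/2
    print("centre",(s*u+m*n).round(4),"size",(t@u-b@u).round(4),(l@n-r@n).round(4))
print("cradle"); o=edges(im0.mean(2),range(235,260),range(256,268),(218,285),(238,290),140,.03)
for y in(.5,1.5,2.5): centre(o,np.radians(y))
# flask: yellowness = R - B
g=im[...,2]-im[...,0]; print(g[290,380:412].round(0))
print("flask"); o=edges(g,range(274,306),[390,391,402,403],(262,316),(375,415),40,.052)
for y in(3.8,4.5): centre(o,np.radians(y))
E
```

```text
cradle
L [0.5903 0.2162] 0.39
R [0.5836 0.1336] 0.32
T [0.6568 0.1774] -0.39
B [0.5241 0.1746] 1.13
centre [0.5905 0.1749] size 0.1328 0.0826
centre [0.5905 0.175 ] size 0.1328 0.0824
centre [0.5905 0.175 ] size 0.1327 0.0823
[  2.   2.   3.   3.   4.  33.  80.  70.  67. 111.  71.  73.  66.  65.
  64.  70.  68.  67.  66.  70.  66.  96.  71.  71.  72.  66.  46.   4.
   3.   3.   4.   3.]
flask
L [ 0.4781 -0.167 ] 4.14
R [ 0.4688 -0.2251] 4.9
T [ 0.5241 -0.1997] 4.57
B [ 0.4182 -0.1981] 4.53
centre [ 0.471  -0.1962] size 0.1056 0.0574
centre [ 0.4709 -0.1963] size 0.1055 0.0572
```

Both sizes come out right (133x82 and 106x57). The top view reads about (+2,+3) mm against the robot, from both the knob and the ear. Corrected, the flask is at (.469,-.1995) and the cradle at (.5885,.172), which the scene view supports. Now I regrasp across the middle.

```bash
python3 - <<'E'
from h import *
f=np.array([.469,-.1995]); D=down(np.radians(4.3))
robot.move_to(np.r_[f,.12],D)
robot.line_to(np.r_[f,.0175],feed=.12); st("at")
robot.grab(40); st("grab")
robot.line_to(np.r_[f,.03],feed=.05); st("lift")
robot.line_to(np.r_[f,.15],feed=.15)
robot.line_to([.5885,.172,.15],down(np.radians(.9)),feed=.15); robot.line_to([.5885,.172,.065],feed=.1); st("hover")
sc,_=cams.capture("scene");im,_=cams.capture("top")
cv2.imwrite("pics/scene3.png",sc);cv2.imwrite("pics/top3.png",im)
a=cv2.resize(im[200:300,220:310],None,fx=4.4,fy=4.4,interpolation=2); b=cv2.resize(sc[220:320,360:450],None,fx=4.4,fy=4.4,interpolation=2)
cv2.imwrite("pics/crop5.png",np.hstack([a,b]))
E
```

```text
at t21.09 F [-0.2  0.1 -0.6] M [-0.02  0.13 -0.02] w0.0880 g0.0 q6 0.860 p [ 0.4696 -0.1998  0.0182]
grab t21.68 F [-0.5  0.2  1.7] M [0.13 0.23 0.01] w0.0555 g40.0 q6 0.860 p [ 0.4691 -0.1995  0.0177]
lift t22.07 F [-0.9  0.5 -5.6] M [-0.05  0.13 -0.03] w0.0556 g40.0 q6 0.860 p [ 0.469  -0.1995  0.0301]
hover t26.77 F [ 0.7 -0.3 -4.2] M [0.01 0.18 0.01] w0.0555 g40.0 q6 1.646 p [0.5892 0.1721 0.0658]
```

View pics/crop5.png

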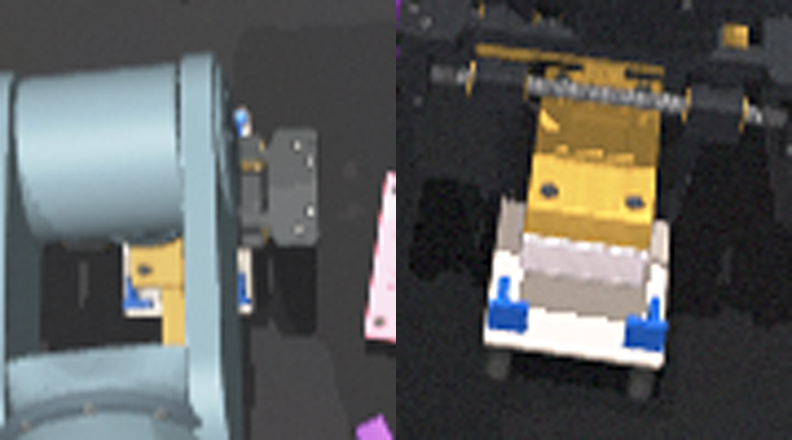

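The hover view shows the flask gripped square over the cradle, centred between the near stops: crop (508,315) and (645,330), flask lower edge (522,272) to (645,285). I check that in numbers before lowering.

```bash
python3 - <<'E'
from h import *
f=lambda a:(np.array(a,float)-[396,0])/4.4+[360,220]
F=ray("scene",f([[522,272],[645,285]]),.060);C=ray("scene",f([[486,342],[664,366]]),.03)
for n,q,h in(("flask",F,.052),("plate",C,.065)):
    print(n,q.round(4).tolist(),"w",np.linalg.norm(q[0]-q[1]).round(4),"mid",q.mean(0)[:2].round(4),"centre x",(q.mean(0)[0]-h).round(4),"yaw",np.degrees(np.arctan2(-(q[1]-q[0])[0],(q[1]-q[0])[1])).round(2))
E
```

```text
flask [[0.6412, 0.1467, 0.06], [0.6374, 0.2017, 0.06]] w 0.0552 mid [0.6393 0.1742] centre x 0.5873 yaw 3.88
plate [[0.6583, 0.135, 0.03], [0.6559, 0.2152, 0.03]] w 0.0803 mid [0.6571 0.1751] centre x 0.5921 yaw 1.69
```

```bash
python3 - <<'E'
from h import *
sc=cv2.imread("pics/scene3.png"); im=cv2.imread("pics/top3.png")
for c in(392,397,402,407,412): print(c,sc[262:306,c].mean(1).astype(int).tolist())
print("top");
for c in(250,251,253,255): print(c,im[250:275,c].tolist()[0:0],(im[250:275,c,2].astype(int)-im[250:275,c,0]).tolist(),im[255:275,c].mean(1).astype(int).tolist())
E
```

```text
392 [177, 154, 172, 182, 194, 168, 136, 134, 136, 136, 132, 177, 225, 223, 211, 209, 203, 203, 200, 181, 159, 161, 161, 158, 164, 160, 161, 155, 244, 253, 251, 250, 250, 251, 251, 254, 253, 160, 19, 20, 22, 22, 17, 21]
397 [191, 191, 188, 186, 188, 179, 155, 138, 139, 136, 134, 133, 219, 223, 203, 205, 204, 206, 206, 204, 171, 152, 160, 163, 163, 161, 159, 158, 153, 241, 253, 251, 250, 251, 250, 250, 254, 249, 143, 7, 26, 16, 16, 22]
402 [185, 186, 184, 186, 182, 196, 178, 141, 143, 141, 135, 136, 151, 250, 243, 202, 208, 209, 206, 207, 208, 182, 159, 157, 163, 160, 160, 159, 159, 152, 241, 253, 250, 251, 250, 251, 252, 252, 212, 86, 7, 22, 19, 22]
407 [183, 184, 183, 187, 184, 183, 198, 177, 135, 140, 138, 133, 127, 177, 196, 203, 211, 211, 204, 203, 201, 186, 170, 157, 159, 165, 161, 161, 160, 157, 244, 254, 251, 250, 250, 250, 250, 255, 255, 173, 45, 23, 24, 21]
412 [175, 178, 158, 116, 106, 178, 196, 197, 164, 134, 138, 138, 140, 132, 221, 228, 208, 210, 206, 210, 202, 207, 161, 148, 160, 160, 162, 162, 161, 158, 141, 140, 107, 79, 88, 84, 78, 239, 255, 254, 151, 15, 25, 16]
top

[... 173 characters left out ...]
72, 129, 102, 109, 133, 151, 212, 212, 52, 48, 47]
251 [] [-22, -20, -18, -18, -14, 2, 86, 116, 117, 112, 80, 53, 99, 117, 114, 41, -11, -45, -103, -110, -7, 23, 1, -2, -1] [90, 142, 182, 181, 174, 147, 128, 161, 183, 168, 143, 150, 139, 138, 145, 211, 212, 52, 47, 48]
253 [] [-21, -19, -15, -13, -16, 0, 83, 115, 115, 110, 69, 0, 76, 117, 113, 40, 16, -2, -82, -83, 2, 20, -1, -2, -1] [93, 141, 179, 179, 173, 137, 93, 142, 182, 164, 179, 221, 203, 163, 162, 223, 218, 46, 47, 47]
255 [] [-20, -18, -14, -13, -16, 21, 97, 118, 116, 118, 116, 117, 118, 116, 113, 39, 13, 14, 16, 10, 9, 21, -1, -1, -1] [103, 150, 180, 182, 181, 182, 182, 183, 185, 165, 178, 233, 232, 228, 239, 240, 214, 48, 45, 47]
```

```bash
python3 - <<'E'
from h import *
print("top: flask front",ray("top",[254,264.8],.1003)+[.052,0,0],"plate",ray("top",[254,271.5],.03)+[.065,0,0])
S=[[392,281],[397,282],[402,283],[407,283.7],[412,283.8]]; print("scene",ray("scene",S,.0603)[:,:2].round(4).tolist())
E
```

```text
top: flask front [[0.59068521 0.18804846 0.1003    ]] plate [[0.58895716 0.19714067 0.03      ]]
scene [[0.6375, 0.153], [0.6383, 0.163], [0.639, 0.173], [0.6389, 0.1829], [0.6369, 0.1926]]
```

Both views agree within 2 mm against 4 mm of clearance, so I lower gently.

```bash
python3 - <<'E'
from h import *
p=[.5883,.1725]
ok=False
for z in(.052,.046,.041,.038,.0365,.0355,.0347,.034,.0333,.0326):
    robot.line_to([*p,z],feed=.03); st(z); F=robot.current_force()
    if np.hypot(F[0],F[1])>12 : print("side contact");break
    if F[2]>-1: ok=True;print("seated");break
if ok:
    robot.let_go(); st("open"); robot.line_to([*p,.14],feed=.12)
    robot.move_to([.35,.35,.25],down(.5)); 
    robot.dwell(.5); st("away")
    sc,_=cams.capture("scene");im,_=cams.capture("top")
    cv2.imwrite("pics/scene4.png",sc);cv2.imwrite("pics/top4.png",im)
    a=cv2.resize(im[200:300,220:310],None,fx=4.4,fy=4.4,interpolation=2); b=cv2.resize(sc[220:320,360:450],None,fx=4.4,fy=4.4,interpolation=2)
    cv2.imwrite("pics/crop6.png",np.hstack([a,b]))
E
```

```text
0.052 t27.46 F [ 0.8 -0.1 -5.8] M [0.02 0.11 0.02] w0.0557 g40.0 q6 1.647 p [0.5881 0.1725 0.0517]
0.046 t27.81 F [ 0.6 -0.1 -4.8] M [-0.06  0.14  0.04] w0.0559 g40.0 q6 1.647 p [0.588  0.1725 0.0456]
0.041 t28.12 F [-0.7 -0.1 -5.8] M [-0.04  0.13  0.03] w0.0553 g40.0 q6 1.647 p [0.588  0.1725 0.0406]
0.038 t28.38 F [ 0.2 -0.1 -5.2] M [ 0.03  0.18 -0.05] w0.0553 g40.0 q6 1.647 p [0.5881 0.1725 0.0378]
0.0365 t28.62 F [ 0.6  0.3 -5.7] M [0.04 0.11 0.03] w0.0557 g40.0 q6 1.647 p [0.5882 0.1725 0.0364]
0.0355 t28.88 F [ 0.3 -0.  -3.9] M [-0.    0.17 -0.02] w0.0557 g40.0 q6 1.647 p [0.5886 0.1725 0.0358]
0.0347 t29.12 F [-4.  -0.2  5.7] M [-0.12  0.76 -0.08] w0.0554 g40.0 q6 1.647 p [0.5886 0.1725 0.0357]
seated
open t29.77 F [ 0.2  0.9 -0.2] M [-0.03  0.14  0.  ] w0.0881 g0.0 q6 1.647 p [0.5883 0.1725 0.0346]
away t32.50 F [ 0.1 -0.2  0. ] M [-0.06  0.1   0.02] w0.0879 g0.0 q6 1.616 p [0.3502 0.3499 0.2499]
```

```bash
ls pics
```

```text
crop1.png
crop2.png
crop3.png
crop4.png
crop5.png
crop6.png
scene0.png
scene1.png
scene2.png
scene3.png
scene4.png
top0.png
top1.png
top2.png
top3.png
top4.png
```

View pics/crop6.png

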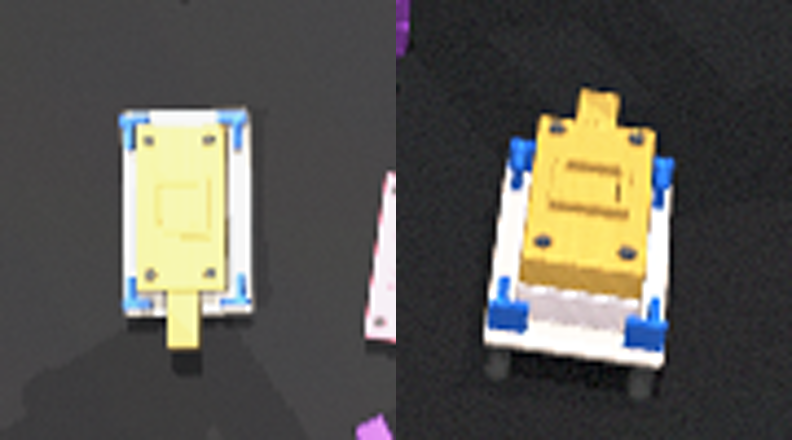

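View pics/scene4.png

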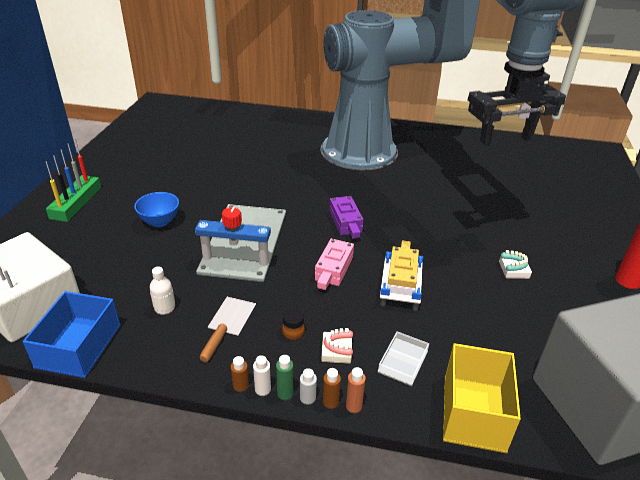

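The flask sits upright inside all four stops (top crop centre (182,210)). It touched down at floor height, 30 mm, and everything else is where it was.

```bash
python3 -c "
from bench import robot
print(robot.hand_in(),robot.current_time())"
```

```text
the job is handed in; nothing more can be done
the job is handed in; nothing more can be done
```

The job is handed in: I loosened the knob about half a turn clockwise, drew the flask out by its ear, let go, regrasped it across the middle and set it flat between the cradle's corner stops, in about 33 s with nothing else moved.

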